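Load and wind the clockwork air sampler

TASK

Get the spring-wound air sampler ready: take only the top collecting plate from the stack and set it down, without dropping it, flat and square on the black pad of the sampler's carriage between the two end lips. Then wind the sampler's brass key clockwise (the key stays where it is let go, so it can be re-gripped) until the gauge pointer stands in the green band, never into the red. Leave the other two plates and everything else on the bench where they are.

Things in the scene. Friction and masses are not known exactly. Their poses are not given: they have to be found in the camera images.
- sampler: clockwork air sampler, screwed down: grey base 150 x 270 mm; blue housing 133 (x) x 140 (y) mm, top face sloping up at 35 deg (15 mm high in front, 109 at the back); white-hatted intake, top at 154 mm, far right. Origin: under the housing's centre; x from front to high back, y to its left, z up. Wing key at y = +0.034, round white 68 mm gauge at y = -0.033, plate carriage on the right
- key_grip (a point): centre of the brass key's wing, on its axis, 33 mm off the sloped face. Frame turns with the key: z outward along the axis (square to the sloped face: leans 35 deg from vertical towards the sampler's front), x along the wing, y across its thickness. Wing 44 (x) x 9 (y) x 26 (z) mm; below it 20 mm free round a thin shaft
- wind_key (a joint): angle of the key, rad; grows as it is turned clockwise seen facing it from outside (front, above). The spring pulls back but a ratchet brake holds the key where it is let go; turning takes up to 0.2 Nm. The gauge pointer turns half as far: in the green band at key angles 5.0 to 5.8, in the red from 6.0; key starts at 0.4 to 1.6
- carriage (a point): centre of the top of the carriage's deck (steel, 112 mm (x) x 74 mm (y), 30 mm above the worktop), with a black pad 84 x 50 mm; axes as the sampler's. Two end lips, 6 mm high, stand across its ends, 94 mm apart (inner faces at x = -47 and +47 mm); its long sides are open
- plate_top: the uppermost of three equal aluminium collecting plates with a yellow film on top, 80 (x) x 50 (y) x 12 (z) mm, about 0.11 kg. Origin: centre of its underside; z up. Its x lies along the carriage's x when in place (either way round)
- plate_middle: the plate below it, same size, stays in the stack
- plate_bottom: the lowest plate, same size, on the worktop, stays
- timer: white digital timer, 37 x 68 x 64 mm, bystander; origin under its centre
- dropper_orange: white dropper bottle with orange cap, 26 mm across, 75 high, bystander; origin under its centre
- dropper_green: white dropper bottle with green cap, 26 mm across, 75 high, bystander; origin under its centre
- petri: clear petri dish, 61 mm across, 15 high, bystander; origin under its centre
- tape: roll of label tape lying flat, 76 mm across, 19 high, bystander; origin under its centre
- sharps: orange jar with red lid, 69 mm across, 100 high, bystander; origin under its centre
Mind the look-alikes: they are no part of the job. Leave any orange look-alike of the plate_top alone.

How it is judged:
On the way, in this order (a step that is already met when the one before it is completed fails the run):
1. the top plate lies flat and square on the carriage between the end lips, let go (z of plate_top in the frame of carriage between -0.003 and 0.003 m and x of plate_top in the frame of carriage between -0.009 and 0.009 m and y of plate_top in the frame of carriage between -0.01 and 0.01 m and angle between plate_top's own z axis and vertical below 0.05 rad and angle between the x axis of plate_top and the x axis of carriage, either way round below 0.17 rad and contact force between the fingers and plate_top below 0.1 N and linear speed of plate_top below 0.02 m/s), for 0.3 s.
2. the key is wound so that the pointer stands in the green band (value of joint wind_key between 5 and 5.8 rad), for 0.2 s.
At the end, for the whole second after the job is handed in: top plate at rest, let go, on the carriage deck (height within 3 mm, 9 mm along, 10 mm across, tilt under 3 deg, long side within 10 deg of the carriage's); key still at 5.0 to 5.8 rad, pointer in the green; other two plates within 25 mm of where they were (all of step 1 and all of step 2 and velocity of joint wind_key between -0.05 and 0.05 rad/s and distance of each of plate_middle, plate_bottom from where it was at the start of the episode below 0.025 m); the robot touches nothing.
It fails at once if the pointer is wound into the red (key beyond 6.05 rad) (value of joint wind_key above 6.05 rad).
It fails at once if the top plate is dropped (falls free faster than 0.55 m/s) (linear speed of plate_top above 0.55 m/s and contact force between the fingers and plate_top below 0.1 N).
It fails at once if another plate is moved by more than 40 mm (distance of any of plate_middle, plate_bottom from where it was at the start of the episode above 0.04 m).
It fails at once if a bystander is moved by more than 30 mm (distance of any of timer, dropper_orange, dropper_green, petri, tape, sharps from where it was at the start of the episode above 0.03 m).
It also fails if it takes over 61 s, if anything falls off the work surface, if the arm or the gripper's body presses on something with over 40 N, if the wrist force passes 120 N, or if a joint passes its speed limit or range.

ROBOT

A 7-joint arm with a two-finger parallel gripper is mounted at the origin on a cart in front of the work surface, level with it; the furniture and walls round the work are solid. World frame = base frame: x ahead of the robot, y to its left, z up, the work surface at z = 0. Lengths are in m, angles in rad, forces in N, time in s.
With the tool pointing down it reaches from about 0.425 to 0.875 m from the base axis. Payload 4.7 kg.
Tool frame: the origin (TCP) lies between the finger pads; the fingertips stand 11 mm ahead of it and the grasp point (between the pads) lies 8 mm behind it; z points along the fingers, y is the line along which they close (so a half turn about z gives the same grasp; the last joint's range is limited). The gripper opens to 87 mm and grips with 3 to 60 N. Pads are 19 mm wide; open, the fingers measure 117 mm over their backs; the gripper's body (75 mm by 190 mm) begins 51 mm behind the grasp point.
Start: joints at [1.344, 0.321, -0.07, 1.45, 0.023, 1.371, -0.057], TCP at [0.155, -0.631, 0.234] pointing down, gripper open.
Joint ranges: [-2.86, 2.86], [-0.3, 2.09], [-1.38, 1.24], [0.06, 2.45], [-1.56, 4.7], [0.09, 2.05], [-2.69, 2.69]. Speed limits (rad/s): [2.57, 2.57, 3.14, 3.14, 3.14, 3.14, 3.14].

INTERFACE

Orientations are given as a rotation vector (axis times angle).
In Python, from bench import ctrl gives the robot as it stands. The module is installed in compiled form; this text tells all that it offers.
- The arm moves only by the shell command python3 -m inch 'ROWS' [FORCE]. ROWS is JSON, a list of rows, each an object with "slide": the shift along the tool's x, y, z scaled (see below), a list of three; "angular": the turn, a rotation vector about the tool's x, y, z scaled (see below), a list of three; "claw": the opening, from -1 (shut) to 1 (fully open). In form: [{"slide": [tx, ty, tz], "angular": [rx, ry, rz], "claw": claw}, ...]. A call has 1 to 10 rows; each row is the pose to reach, as a shift and turn from the pose commanded when the call began, along the tool's axes at that moment; what a row does not reach only later rows make up. The controller multiplies each number of a shift by 0.25 m and each number of a turn by 30 degrees. A row lasts 1/10 s, in which the tool goes at most 50 mm and 8.59 degrees, less where a joint would pass 70% of its speed; a pose out of reach is approached as far as the arm can. A call with a number of a shift or a turn outside -1 to 1 is refused whole. A call with a gripper value outside its range is refused whole. The fingers move at their own pace and stop on an object; FORCE is the grip in N (left out, the last holds). Time passes only in rows, so rows that repeat a pose let the fingers close. It gives the time, the measured TCP pose, the force, the opening and the grip force at its end, in the units of the state.
- ctrl.get_state(): the state, without advancing time (a new reading comes with each control period).
- ctrl.get_image(name): name is "scene" or "side" or "wrist"; returns a dict with "color" (384x512x3 uint8, red, green, blue), "depth" (384x512 float32, m along the optical axis (not along the pixel's ray), 0 where there is no reading), "camera_matrix" (3x3 intrinsics, pixels), "extrinsics" (4x4, takes a point from camera to world coordinates); the wrist camera has in their place "tool_from_camera" (4x4, takes a point from camera to tool coordinates, whose origin is the TCP and whose axes are the flange's). Camera axes: x right, y up, looking along -z (the intrinsics and any distortion apply to the point x, -y, -z); pixel columns grow to the right and rows downward; lengths in m; the calibration is good to about 2 mm. A picture is of the moment at which its call begins: read the wrist's pose just before it.
- ctrl.close_job(): hands the job in; it is judged then, once.
Trained networks look in the newest picture that a camera, given by its name, has taken for a name from the list of things; names that differ only in an ending like _2 or _b are one class to them, and where a whole thing is asked for, a point or a joint stands for the part that bears it (a point fixed in the world has none). Each returns a list of dicts, best first, with "confidence" (0 to 1); they miss things now and then, are a little off and sometimes report something else, mostly with a low value. They report only what shows in the picture. A call takes as long as a camera call. They do not tell look-alikes from the thing itself.
- ctrl.find_in(query, camera): "bbox" ([centre column, centre row, width, height] in pixels, round what is visible of it).
- ctrl.outline_of(query, camera): "mask" (384x512 bool, what is visible of it) and "bbox" ([centre column, centre row, width, height] in pixels, round what is visible of it).
The state is a dict: "time": time; "joint_positions": joint angles; "qd": joint speeds; "joint_torque": joint torques, N m; "position": TCP position; "tool_rot": TCP orientation; "ft_force": force on the tool from outside, world axes, zero at the start; "torque": the same for the moment, N m; "grip_width": opening from 0.0 (shut) to 1.0 (fully open); "grip_force": force on a finger pad.
Only numpy, scipy, OpenCV 4.12 (cv2) and the standard library are available. Lean on these libraries where they do the work, as an engineer would, in place of code of your own. Each camera call takes 0.05 s, during which the arm holds its last target. There are 200 camera calls.

## Working session

There is one attempt and no reset: what is moved stays moved. The work goes in short steps, Python scripts to look and compute and a shell command to move; the robot and the scene stay as the last step left them, time stands still between calls to the robot, and variables do not carry over. Pictures are saved under pics/ and viewed, at most 14 in all, crops included, and the job is handed in when it is done.

```bash
mkdir -p pics; cat > h.py <<'E'
import numpy as np, cv2
from scipy.spatial.transform import Rotation as R
from bench import ctrl
def toolT():
    s=ctrl.get_state(); T=np.eye(4); T[:3,:3]=R.from_rotvec(s["tool_rot"]).as_matrix(); T[:3,3]=s["position"]; return T
def grab(name):
    T=toolT(); im=ctrl.get_image(name)
    im["E"]=T@im["tool_from_camera"] if name=="wrist" else np.array(im["extrinsics"])
    return im
def cloud(im):
    K=np.array(im["camera_matrix"]); d=im["depth"]; v,u=np.mgrid[:d.shape[0],:d.shape[1]]
    P=np.stack([(u-K[0,2])/K[0,0]*d,-(v-K[1,2])/K[1,1]*d,-d],-1)
    return P@im["E"][:3,:3].T+im["E"][:3,3]
def save(im,n): cv2.imwrite(f"pics/{n}.png",im["color"][...,::-1])
E
python3 - <<'E'
from h import *
print({k:np.round(v,3) for k,v in ctrl.get_state().items()})
ims=[]
for c in ["scene","side"]:
    im=grab(c); ims.append(im); P=cloud(im); print(c, [k for k in im], np.round(im["E"],2).tolist())
    save(im,c+"0")
    for q in ["sampler","key_grip","carriage","plate_top","timer","petri","tape","sharps","dropper_green","dropper_orange"]:
        for r in ctrl.outline_of(q,c)[:3]:
            p=P[r["mask"]&(im["depth"]>0)]
            print(q,round(r["confidence"],2),np.round(r["bbox"]),np.round(np.median(p,0),3) if len(p) else None, np.round(p.max(0),3) if len(p) else None)
E
```

```text
{'time': np.float64(0.0), 'joint_positions': array([ 1.344,  0.322, -0.07 ,  1.452,  0.023,  1.371, -0.057]), 'qd': array([-0.   , -0.001,  0.   ,  0.   ,  0.001,  0.001, -0.   ]), 'joint_torque': array([-0.0000e+00, -4.9129e+01, -4.0400e-01, -3.1253e+01, -6.4000e-02,
        4.4000e-02,  0.0000e+00]), 'position': array([ 0.155, -0.631,  0.232]), 'tool_rot': array([-3.117e+00, -3.770e-01,  1.000e-03]), 'ft_force': array([ 0.69 , -0.246, -0.798]), 'torque': array([ 0.013, -0.007, -0.015]), 'grip_force': np.float64(0.0), 'grip_width': np.float64(1.003)}
scene ['color', 'depth', 'camera_matrix', 'extrinsics', 'E'] [[-0.89, 0.3, -0.35, 0.14], [-0.46, -0.61, 0.65, 0.63], [-0.02, 0.74, 0.68, 0.86], [0.0, 0.0, 0.0, 1.0]]
sampler 0.85 [217. 274. 108. 112.] [0.537 0.123 0.037] [0.688 0.218 0.156]
key_grip 0.79 [205. 278.  15.  25.] [0.52  0.172 0.09 ] [0.556 0.185 0.109]
carriage 0.82 [217. 274. 111. 110.] [0.538 0.123 0.036] [0.706 0.219 0.156]
carriage 0.38 [201. 200.   9.  21.] [ 0.692 -0.068  0.037] [ 0.74  -0.06   0.069]
carriage 0.28 [299. 181.  12.   6.] [ 0.497 -0.269  0.007] [ 0.52  
[... 1428 characters left out ...]
0.255  0.046] [ 0.711 -0.167  0.103]
petri 0.75 [201. 199.  21.  24.] [ 0.395 -0.068  0.015] [ 0.425 -0.013  0.019]
petri 0.29 [298. 195.   6.  14.] [ 0.687 -0.14   0.038] [ 0.712 -0.104  0.069]
tape 0.81 [255. 290.  34.  36.] [ 0.509 -0.437  0.019] [ 0.55  -0.382  0.024]
sharps 0.88 [317. 252.  32.  42.] [ 0.671 -0.392  0.087] [ 0.712 -0.339  0.105]
dropper_green 0.46 [296. 194.   7.  20.] [ 0.687 -0.139  0.034] [ 0.702 -0.092  0.075]
dropper_orange 0.63 [316. 252.  29.  43.] [ 0.671 -0.392  0.083] [ 0.717 -0.275  0.105]
dropper_orange 0.55 [298. 183.  13.  22.] [ 0.693 -0.083  0.041] [0.726 0.005 0.077]
dropper_orange 0.55 [306. 224.  23.  27.] [ 0.678 -0.255  0.047] [ 0.715 -0.162  0.068]
```

```bash
python3 - <<'E'
from h import *
for c in ["scene","side"]:
    im=grab(c); P=cloud(im); d=im["depth"]>0
    x,y,z=P[...,0],P[...,1],P[...,2]
    def rect(m,t):
        p=P[m&d]; r=cv2.minAreaRect((p[:,:2]*1000).astype(np.float32)); print(c,t,len(p),np.round(r[0]),np.round(r[1]),round(r[2],1),"z",np.round(np.median(p[:,2]),4))
    for r in ctrl.outline_of("plate_top",c)[:2]:
        m=r["mask"]; zt=np.percentile(z[m&d],90); rect(m&(z>zt-.006),"plate")
        cc=im["color"][m].mean(0); print(cc)
    reg=(x>.4)&(x<.72)&(y>-.06)&(y<.3)
    rect(reg&(z>.01)&(z<.2),"sampler")
    rect(reg&(y<.06)&(z>.024)&(z<.04),"deck")
    dark=(im["color"].max(-1)<60)
    rect(reg&dark&(z>.022)&(z<.04)&(y<.08),"pad")
    a=im["color"][100:350,150:400] if c=="scene" else im["color"][90:310,150:400]
    cv2.imwrite(f"pics/{c}1.png",cv2.resize(a,None,fx=2.6 if c=="side" else 2.4,fy=2.6 if c=="side" else 2.4,interpolation=3)[...,::-1])
E
```

```text
scene plate 341 [ 535. -294.] [54. 81.] 77.0 z 0.0348
[211.07294118 194.01176471 149.35529412]
scene sampler 7998 [560. 115.] [348. 319.] 89.9 z 0.0348
scene deck 1090 [552. -12.] [113.  77.] 3.9 z 0.0294
scene pad 440 [553. -14.] [81. 48.] 3.6 z 0.0295
side plate 424 [ 535. -299.] [52. 80.] 77.4 z 0.0366
[182.11899791 166.49686848  86.62212944]
side plate 343 [ 533. -178.] [53. 81.] 62.7 z 0.0125
[194.1221374   95.72264631   6.08651399]
side sampler 2945 [575. 110.] [416. 258.] 74.6 z 0.0317
side deck 559 [551.   4.] [112. 119.] 4.9 z 0.0308
side pad 373 [556.  15.] [113. 111.] 4.4 z 0.0308
```

View pics/scene1.png

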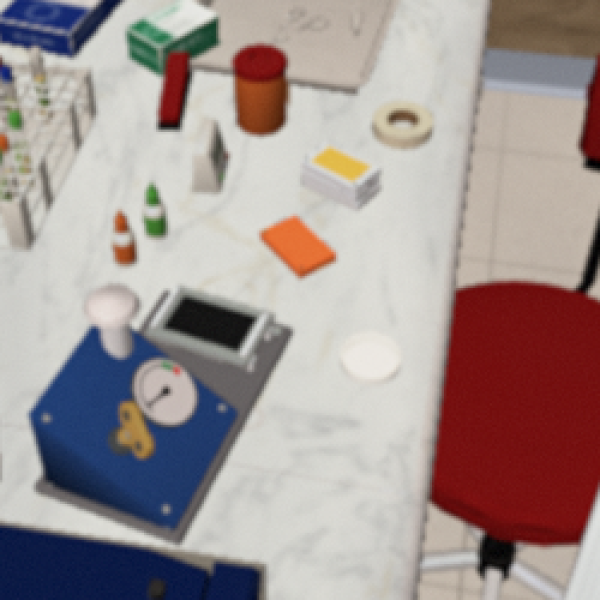

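View pics/side1.png

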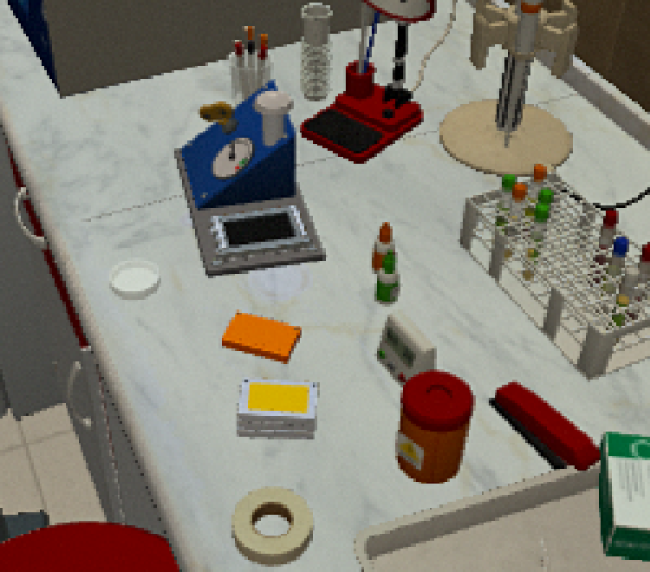

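```bash
python3 - <<'E'
from h import *
for c in ["scene","side"]:
    im=grab(c); P=cloud(im); d=im["depth"]>0
    x,y,z=P[...,0],P[...,1],P[...,2]; col=im["color"].astype(int)
    reg=d&(x>.4)&(x<.72)&(y>-.06)&(y<.3)
    p=P[reg&(z>.118)&(z<.17)&(col.min(-1)>110)&(x>.5)&(x<.66)&(y>.0)&(y<.2)]; print(c,"intake",len(p),np.round(np.percentile(p,2,0),3),np.round(np.percentile(p,98,0),3))
    blue=reg&(col[...,2]>col[...,0]+25)&(col[...,2]>60)&(y>0.02)&(y<.22)&(x>.45)&(x<.66)
    p=P[blue&(z>.01)&(z<.12)]
    # slope plane fit by iterated least squares z=a x+b y+c
    q=p[p[:,2]>.015]
    for i in range(8):
        A=np.c_[q[:,:2],np.ones(len(q))]; k=np.linalg.lstsq(A,q[:,2],rcond=None)[0]
        r=np.abs(p[:,2]-np.c_[p[:,:2],np.ones(len(p))]@k); q=p[r<.004]
    n=np.array([-k[0],-k[1],1]); n/=np.linalg.norm(n); print("slope n",np.round(n,3),"tilt",np.degrees(np.arccos(n[2])),"yaw",np.degrees(np.arctan2(-n[1],-n[0])),"c",k[2],len(q))
    r=cv2.minAreaRect((q[:,:2]*1000).astype(np.float32)); print("slope rect",r)
    off=(P-[0,0,k[2]])@n
    brass=reg&(off>.012)&(off<.055)&(col[...,0]>col[...,2]+30)&(y>.09)&(y<.23)&(x>.44)&(x<.6)
    p=P[brass]; print("brass",len(p),np.median(p,0),np.percentile(p,3,0),np.percentile(p,97,0))
    pw=p[(p-[0,0,k[2]])@n>.02]; r=cv2.minAreaRect((pw[:,:2]*1000).astype(np.float32)); print("wing xy",len(pw),pw.mean(0),r)
E
```

```text
scene intake 362 [0.563 0.077 0.12 ] [0.604 0.119 0.154]
slope n [-0.574 -0.045  0.818] tilt 35.13466976786402 yaw 4.500339739469073 c -0.32573630361245787 2884
slope rect ((540.509033203125, 137.61553955078125), (134.42864990234375, 142.21263122558594), 4.485003471374512)
brass 224 [0.51937348 0.17249696 0.09203775] [0.49872981 0.15849346 0.07581823] [0.53512554 0.18278783 0.10644113]
wing xy 207 [0.51732219 0.17149824 0.09302909] ((517.9967041015625, 172.1444854736328), (19.757007598876953, 46.12206268310547), 56.396385192871094)
side intake 78 [0.567 0.07  0.143] [0.607 0.104 0.156]
slope n [-0.573 -0.044  0.819] tilt 35.04427440576122 yaw 4.356476410530354 c -0.3230226013763828 616
slope rect ((541.1123046875, 133.67608642578125), (133.40933227539062, 141.2034454345703), 4.215046405792236)
brass 74 [0.51996003 0.16166157 0.09107404] [0.50011086 0.14999792 0.074851  ] [0.53648119 0.17583706 0.10633195]
wing xy 67 [0.51882915 0.16242059 0.09290993] ((518.2857666015625, 163.2333984375), (12.020547866821289, 45.059303283691406), 60.400848388671875)
```

```bash
cat >> h.py <<'E'
def plan(p,Rt):
    """numbers (slide, angular) to bring the TCP to p with rotation Rt"""
    T=toolT(); d=T[:3,:3].T@(np.array(p)-T[:3,3]); w=R.from_matrix(T[:3,:3].T@Rt).as_rotvec()
    print("slide",np.round(d/.25,3),"mm",np.round(d*1e3,1),"angular",np.round(np.degrees(w)/30,3),"deg",np.round(np.degrees(w),1))
def down(yaw):
    c,s=np.cos(np.radians(yaw)),np.sin(np.radians(yaw)); return np.array([[c,s,0],[s,-c,0],[0,0,-1.]])
E
python3 -c "
from h import *
plan([.50,-.297,.23],down(-12.8))"
```

```text
slide [ 1.659 -0.969  0.014] mm [ 414.8 -242.4    3.6] angular [0.    0.    0.886] deg [ 0.   0.  26.6]
```

```bash
python3 -m inch '[{"slide":[0.17,-0.1,0],"angular":[0,0,0.2],"claw":1},{"slide":[0.34,-0.2,0],"angular":[0,0,0.4],"claw":1},{"slide":[0.51,-0.3,0],"angular":[0,0,0.6],"claw":1},{"slide":[0.68,-0.4,0],"angular":[0,0,0.8],"claw":1},{"slide":[0.83,-0.48,0],"angular":[0,0,0.886],"claw":1},{"slide":[0.83,-0.48,0],"angular":[0,0,0.886],"claw":1}]'; python3 -c "
from h import *
plan([.50,-.297,.23],down(-12.8))"
```

```text
time: 2.0
position: [0.3348, -0.4594, 0.2341]
tool_rot: [-3.122, 0.332, -0.005]
ft_force: [0.8, -0.1, 0.2]
grip_width: 0.997
grip_force: 0.0
slide [ 0.509 -0.774  0.02 ] mm [ 127.4 -193.5    5. ] angular [-0.005 -0.006  0.022] deg [-0.1 -0.2  0.7]
```

```bash
python3 -m inch '[{"slide":[0.1,-0.155,0.01],"angular":[0,0,0.02],"claw":1},{"slide":[0.2,-0.31,0.01],"angular":[0,0,0.02],"claw":1},{"slide":[0.3,-0.465,0.01],"angular":[0,0,0.02],"claw":1},{"slide":[0.4,-0.62,0.01],"angular":[0,0,0.02],"claw":1},{"slide":[0.51,-0.775,0.01],"angular":[0,0,0.02],"claw":1},{"slide":[0.51,-0.775,0.01],"angular":[0,0,0.02],"claw":1},{"slide":[0.51,-0.775,0.01],"angular":[0,0,0.02],"claw":1}]'; cat > look.py <<'E'
from h import *
im=grab("wrist"); P=cloud(im); d=im["depth"]>0; save(im,"w1"); x,y,z=P[...,0],P[...,1],P[...,2]; col=im["color"].astype(int)
print(np.round(im["tool_from_camera"],3).tolist())
reg=d&(x>.46)&(x<.61)&(y>-.38)&(y<-.23)
for lo,hi,t in[(.032,.042,"top"),(.020,.0315,"mid"),(.005,.0195,"low")]:
    p=P[reg&(z>lo)&(z<hi)]
    if len(p)>50: print(t,len(p),cv2.minAreaRect((p[:,:2]*1000).astype(np.float32)),np.median(p[:,2]))
f=reg&(col[...,0]>col[...,2]+60); p=P[f]; print("film",len(p),cv2.minAreaRect((p[:,:2]*1000).astype(np.float32)),np.median(p[:,2]))
E
python3 look.py
```

```text
time: 2.7
position: [0.4958, -0.3037, 0.231]
tool_rot: [3.121, -0.361, -0.0]
ft_force: [-1.3, -1.0, -0.4]
grip_width: 1.0
grip_force: 0.0
[[0.001, 0.957, 0.29, 0.082], [1.0, -0.001, -0.0, 0.0], [0.0, 0.29, -0.957, -0.151], [0.0, 0.0, 0.0, 1.0]]
top 2624 ((536.6072998046875, -297.0964050292969), (49.858436584472656, 79.27400207519531), 77.15618896484375) 0.03603263803608947
film 1825 ((533.0127563476562, -312.51171875), (98.04076385498047, 60.66847229003906), 76.98023986816406) 0.03643394188377047
```

View pics/w1.png

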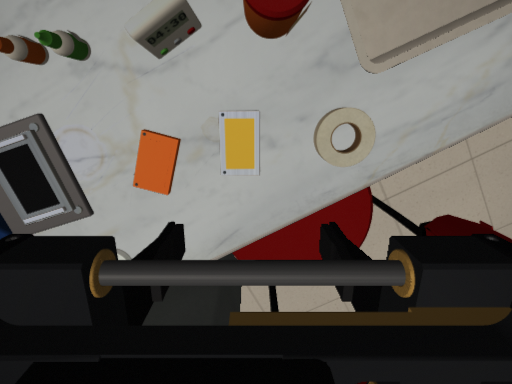

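```bash
python3 -c "
from h import *
plan([.521,-.2935,.08],down(-12.85))"
```

```text
slide [ 0.092 -0.071  0.604] mm [ 23.  -17.7 150.9] angular [ 0.002  0.001 -0.018] deg [ 0.   0.  -0.5]
```

```bash
python3 -m inch '[{"slide":[0.05,-0.04,0.1],"angular":[0,0,-0.01],"claw":0.6},{"slide":[0.09,-0.07,0.28],"angular":[0,0,-0.02],"claw":0.6},{"slide":[0.09,-0.07,0.45],"angular":[0,0,-0.02],"claw":0.6},{"slide":[0.09,-0.07,0.6],"angular":[0,0,-0.02],"claw":0.6},{"slide":[0.09,-0.07,0.6],"angular":[0,0,-0.02],"claw":0.6},{"slide":[0.09,-0.07,0.6],"angular":[0,0,-0.02],"claw":0.6},{"slide":[0.09,-0.07,0.6],"angular":[0,0,-0.02],"claw":0.6}]'; python3 -c "
from h import *
plan([.521,-.2935,.037],down(-12.85))"
```

```text
time: 3.45
position: [0.5222, -0.2945, 0.0838]
tool_rot: [3.12, -0.352, 0.006]
ft_force: [0.1, -0.3, 1.0]
grip_width: 0.8
grip_force: 0.0
slide [-0.006 -0.003  0.187] mm [-1.6 -0.8 46.8] angular [ 0.003 -0.008 -0.001] deg [ 0.1 -0.2 -0. ]
```

```bash
python3 -m inch '[{"slide":[-0.003,-0.003,0.06],"angular":[0,0,0],"claw":0.6},{"slide":[-0.003,-0.003,0.12],"angular":[0,0,0],"claw":0.6},{"slide":[-0.003,-0.003,0.165],"angular":[0,0,0],"claw":0.6},{"slide":[-0.003,-0.003,0.165],"angular":[0,0,0],"claw":0.6},{"slide":[-0.003,-0.003,0.165],"angular":[0,0,0],"claw":0.6},{"slide":[-0.003,-0.003,0.165],"angular":[0,0,0],"claw":0.6}]'; python3 -c "
from h import *
plan([.521,-.2935,.037],down(-12.85))
im=grab('wrist'); T=toolT();print(T[:3,3]); plan([.521,-.2935,.037],down(-12.85)); P=cloud(im);col=im['color'].astype(int);m=(im['depth']>0)&(abs(P[...,2]-.036)<.006)&(P[...,0]<.62)&(abs(P[...,1]+.297)<.045)
p=P[m];print(len(p),np.median(p[:,2]),p.max(0),p.min(0)); save(im,'w2')"
```

```text
time: 4.05
position: [0.5209, -0.2919, 0.0401]
tool_rot: [3.122, -0.35, 0.001]
ft_force: [-0.3, -0.4, 0.5]
grip_width: 0.802
grip_force: 0.0
slide [0.002 0.006 0.013] mm [0.5 1.5 3.1] angular [ 0.    -0.001  0.002] deg [ 0.  -0.   0.1]
[ 0.52092896 -0.29199564  0.04030333]
slide [0.002 0.006 0.013] mm [0.4 1.5 3.3] angular [ 0.001 -0.002  0.002] deg [ 0.  -0.1  0.1]
9296 0.03601040230222828 [ 0.58088612 -0.25223857  0.04198527] [ 0.50567388 -0.33742881  0.0300103 ]
```

```bash
python3 -m inch '[{"slide":[0,0.004,0.011],"angular":[0,0,0],"claw":0.6},{"slide":[0,0.004,0.011],"angular":[0,0,0],"claw":0.6},{"slide":[0,0.004,0.011],"angular":[0,0,0],"claw":0},{"slide":[0,0.004,0.011],"angular":[0,0,0],"claw":0},{"slide":[0,0.004,0.011],"angular":[0,0,0],"claw":0},{"slide":[0,0.004,0.011],"angular":[0,0,0],"claw":0},{"slide":[0,0.004,0.011],"angular":[0,0,0],"claw":0}]' 25
```

```text
time: 4.8
position: [0.5202, -0.2929, 0.0371]
tool_rot: [3.122, -0.35, 0.0]
ft_force: [0.3, -0.8, 0.0]
grip_width: 0.576
grip_force: 25.0
```

Gripped (50 mm = 0.576). Lift slowly and look.

```bash
python3 -m inch '[{"slide":[0,0,-0.04],"angular":[0,0,0],"claw":0},{"slide":[0,0,-0.1],"angular":[0,0,0],"claw":0},{"slide":[0,0,-0.2],"angular":[0,0,0],"claw":0},{"slide":[0,0,-0.32],"angular":[0,0,0],"claw":0},{"slide":[0,0,-0.42],"angular":[0,0,0],"claw":0},{"slide":[0,0,-0.42],"angular":[0,0,0],"claw":0},{"slide":[0,0,-0.42],"angular":[0,0,0],"claw":0}]'; cat > look2.py <<'E'
from h import *
T=toolT(); print("tcp",T[:3,3])
im=grab('wrist'); P=cloud(im); save(im,'w3'); col=im['color'].astype(int)
Q=(P-T[:3,3])@T[:3,:3]   # tool coords
f=(im['depth']>0)&(col[...,0]>col[...,2]+60)&(abs(Q[...,2]-.0)<.02)&(abs(Q[...,1])<.03)&(abs(Q[...,0])<.08)
p=Q[f]; k=np.linalg.lstsq(np.c_[p[:,:2],np.ones(len(p))],p[:,2],rcond=None)[0]
print("film tool",len(p),cv2.minAreaRect((p[:,:2]*1000).astype(np.float32)),np.median(p,0),"tilt",np.degrees(k[:2]))
w=(im['depth']>0)&(abs(Q[...,2]-np.c_[Q[...,:2].reshape(-1,2),np.ones(Q[...,0].size)].dot(k).reshape(Q.shape[:2]))<.004)&(abs(Q[...,1])<.024)&(Q[...,0]<.1)&(Q[...,0]>-.05)
p=Q[w]; print("plate tool",len(p),p.min(0),p.max(0))
for c in ["scene","side"]:
    im=grab(c); P=cloud(im); x,y,z=P[...,0],P[...,1],P[...,2]
    p=P[(im['depth']>0)&(abs(x-.536)<.06)&(abs(y+.297)<.05)&(z>.015)&(z<.045)]
    print(c,len(p),cv2.minAreaRect((p[:,:2]*1000).astype(np.float32)) if len(p)>5 else 0,np.median(p[:,2]) if len(p) else 0)
E
python3 look2.py
```

```text
time: 5.5
position: [0.5206, -0.2929, 0.1432]
tool_rot: [3.121, -0.349, 0.003]
ft_force: [-0.5, -0.1, -2.0]
grip_width: 0.568
grip_force: 25.0
tcp [ 0.52060132 -0.29290391  0.14319514]
film tool 5440 ((24.432720184326172, 0.2005176544189453), (65.64496612548828, 36.19536209106445), 0.11118540167808533) [0.02236321 0.00022557 0.00108764] tilt [0.28677841 0.07610434]
plate tool 8678 [-0.00836699 -0.02399802 -0.0009798 ] [0.05746634 0.02399469 0.00528227]
scene 381 ((534.5557861328125, -292.0122985839844), (54.04381561279297, 80.9688720703125), 77.61998748779297) 0.022615179165812904
side 476 ((534.5531005859375, -297.6636657714844), (54.12115478515625, 79.29447937011719), 78.98721313476562) 0.024510261033492686
```

View pics/w3.png

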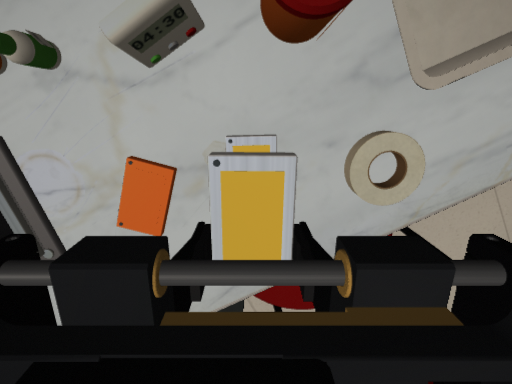

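```bash
python3 -c "
from h import *
plan([.46,-.06,.2],down(4.2))"
```

```text
slide [-0.437 -0.854 -0.236] mm [-109.4 -213.5  -58.9] angular [-0.002  0.004 -0.566] deg [ -0.1   0.1 -17. ]
```

```bash
python3 -m inch '[{"slide":[-0.04,-0.09,-0.05],"angular":[0,0,-0.05],"claw":0},{"slide":[-0.1,-0.22,-0.12],"angular":[0,0,-0.15],"claw":0},{"slide":[-0.18,-0.36,-0.18],"angular":[0,0,-0.25],"claw":0},{"slide":[-0.26,-0.5,-0.23],"angular":[0,0,-0.36],"claw":0},{"slide":[-0.34,-0.65,-0.23],"angular":[0,0,-0.46],"claw":0},{"slide":[-0.4,-0.78,-0.23],"angular":[0,0,-0.55],"claw":0},{"slide":[-0.43,-0.85,-0.23],"angular":[0,0,-0.565],"claw":0},{"slide":[-0.43,-0.85,-0.23],"angular":[0,0,-0.565],"claw":0},{"slide":[-0.43,-0.85,-0.23],"angular":[0,0,-0.565],"claw":0}]'; cat > look3.py <<'E'
from h import *
T=toolT(); print("tcp",T[:3,3],np.degrees(np.arctan2(T[1,0],T[0,0])))
im=grab('wrist'); P=cloud(im); save(im,'w4'); col=im['color'].astype(int); x,y,z=P[...,0],P[...,1],P[...,2]
reg=(im['depth']>0)&(abs(x-.552)<.09)&(abs(y+.013)<.06)
def rect(m,t):
    p=P[m]; print(t,len(p),cv2.minAreaRect((p[:,:2]*1000).astype(np.float32)) if len(p)>9 else 0,np.median(p[:,2]) if len(p) else 0)
rect(reg&(z>.024)&(z<.042),"deck"); rect(reg&(z>.024)&(z<.042)&(col.max(-1)<50),"pad"); rect(reg&(z>.0335)&(z<.042),"lips")
E
python3 look3.py
```

```text
time: 6.55
position: [0.4624, -0.0629, 0.1991]
tool_rot: [3.139, 0.112, -0.001]
ft_force: [0.2, 0.3, -1.2]
grip_width: 0.57
grip_force: 25.0
tcp [ 0.4624033  -0.06285192  0.19910547] 4.102193174719217
deck 7374 ((554.0573120117188, -14.632061004638672), (111.84281921386719, 74.04121398925781), 4.60896110534668) 0.030300895539536743
pad 3645 ((554.3463134765625, -14.854080200195312), (82.65714263916016, 49.30385971069336), 4.430887222290039) 0.03034722861386291
lips 716 ((553.954345703125, -14.789794921875), (105.72674560546875, 59.50577926635742), 4.619846820831299) 0.03585974041818055
```

View pics/w4.png

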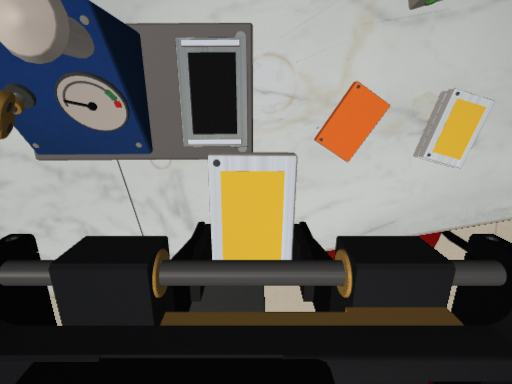

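```bash
python3 -c "
from h import *
plan([.5345,-.0193,.085],down(4.5))"
```

```text
slide [ 0.3   -0.156  0.456] mm [ 75.  -39.  114.1] angular [ 0.001  0.001 -0.016] deg [ 0.   0.  -0.5]
```

```bash
python3 -m inch '[{"slide":[0.1,-0.05,0.04],"angular":[0,0,-0.01],"claw":0},{"slide":[0.2,-0.11,0.12],"angular":[0,0,-0.016],"claw":0},{"slide":[0.28,-0.15,0.22],"angular":[0,0,-0.016],"claw":0},{"slide":[0.3,-0.156,0.32],"angular":[0,0,-0.016],"claw":0},{"slide":[0.3,-0.156,0.4],"angular":[0,0,-0.016],"claw":0},{"slide":[0.3,-0.156,0.445],"angular":[0,0,-0.016],"claw":0},{"slide":[0.3,-0.156,0.445],"angular":[0,0,-0.016],"claw":0},{"slide":[0.3,-0.156,0.445],"angular":[0,0,-0.016],"claw":0},{"slide":[0.3,-0.156,0.445],"angular":[0,0,-0.016],"claw":0}]'; python3 -c "
from h import *
plan([.5345,-.0193,.043],down(4.5))"
```

```text
time: 7.5
position: [0.5354, -0.018, 0.0895]
tool_rot: [3.138, 0.126, 0.003]
ft_force: [-0.1, -0.6, -0.3]
grip_width: 0.577
grip_force: 25.0
slide [-0.004  0.005  0.186] mm [-1.1  1.2 46.5] angular [ 0.001 -0.004  0.003] deg [ 0.  -0.1  0.1]
```

```bash
python3 -m inch '[{"slide":[-0.004,0.005,0.06],"angular":[0,0,0],"claw":0},{"slide":[-0.004,0.005,0.11],"angular":[0,0,0],"claw":0},{"slide":[-0.004,0.005,0.15],"angular":[0,0,0],"claw":0},{"slide":[-0.004,0.005,0.165],"angular":[0,0,0],"claw":0},{"slide":[-0.004,0.005,0.165],"angular":[0,0,0],"claw":0},{"slide":[-0.004,0.005,0.165],"angular":[0,0,0],"claw":0},{"slide":[-0.004,0.005,0.165],"angular":[0,0,0],"claw":0}]'; python3 - <<'E'
from h import *
plan([.5345,-.0193,.043],down(4.5))
T=toolT(); im=grab('wrist'); P=cloud(im); Q=(P-T[:3,3])@T[:3,:3]; d=im['depth']>0
C=(P-[.554,-.0147,.03])@R.from_euler('z',4.5,degrees=True).as_matrix()
m=d&(abs(C[...,1])<.023)&(C[...,0]>.0)&(C[...,0]<.06)
b=np.arange(.02,.062,.002)
for lo in b:
    s=m&(C[...,0]>=lo)&(C[...,0]<lo+.002)
    if s.sum()>5: print(round(lo*1000),s.sum(),np.round(np.median(C[s][:,2])*1000,1))
E
```

```text
time: 8.2
position: [0.534, -0.0187, 0.0475]
tool_rot: [3.139, 0.128, 0.001]
ft_force: [-0.8, -1.1, -0.9]
grip_width: 0.569
grip_force: 25.0
slide [0.002 0.003 0.018] mm [0.5 0.7 4.5] angular [ 0.    -0.002  0.005] deg [ 0.  -0.1  0.2]
20 269 16.4
22 255 16.5
24 289 16.4
26 267 16.5
28 299 16.2
30 258 16.4
32 308 16.3
34 316 16.1
36 549 7.1
38 252 0.2
40 277 0.4
42 232 -0.1
44 285 -0.2
46 178 1.0
48 310 6.0
50 251 5.9
52 321 4.8
54 336 -0.0
56 262 -19.2
58 209 -20.0
```

```bash
python3 -m inch '[{"slide":[0.003,0,0.006],"angular":[0,0,0],"claw":0},{"slide":[0.003,0,0.011],"angular":[0,0,0],"claw":0},{"slide":[0.003,0,0.016],"angular":[0,0,0],"claw":0},{"slide":[0.003,0,0.016],"angular":[0,0,0],"claw":0},{"slide":[0.003,0,0.016],"angular":[0,0,0],"claw":0}]'
```

```text
time: 8.75
position: [0.5343, -0.0187, 0.0431]
tool_rot: [3.139, 0.127, 0.0]
ft_force: [-0.6, 0.4, -0.8]
grip_width: 0.572
grip_force: 25.0
```

```bash
python3 -m inch '[{"slide":[0,0,0.003],"angular":[0,0,0],"claw":0},{"slide":[0,0,0.005],"angular":[0,0,0],"claw":0},{"slide":[0,0,0.005],"angular":[0,0,0],"claw":0}]'
```

```text
time: 9.05
position: [0.5343, -0.0187, 0.0431]
tool_rot: [3.138, 0.127, -0.0]
ft_force: [-4.6, -0.7, 9.7]
grip_width: 0.57
grip_force: 25.0
```

```bash
python3 -m inch '[{"slide":[0,0,0.002],"angular":[0,0,0],"claw":0.2},{"slide":[0,0,0],"angular":[0,0,0],"claw":0.5},{"slide":[0,0,0],"angular":[0,0,0],"claw":0.5},{"slide":[0,0,0],"angular":[0,0,0],"claw":0.5},{"slide":[0,0,-0.05],"angular":[0,0,0],"claw":0.5},{"slide":[0,0,-0.15],"angular":[0,0,0],"claw":0.5},{"slide":[0,0,-0.3],"angular":[0,0,0],"claw":0.5},{"slide":[0,0,-0.45],"angular":[0,0,0],"claw":0.5},{"slide":[-0.1,0,-0.6],"angular":[0,0,0],"claw":0.5},{"slide":[-0.25,0,-0.7],"angular":[0,0,0],"claw":0.5}]'
cat > look4.py <<'E'
from h import *
im=grab('wrist'); P=cloud(im); save(im,'w5'); col=im['color'].astype(int); d=im['depth']>0
C=(P-[.554,-.0147,.03])@R.from_euler('z',4.5,degrees=True).as_matrix()
m=d&(abs(C[...,1])<.045)&(abs(C[...,0])<.05)&(C[...,2]>.008)&(C[...,2]<.02)
p=C[m]; print(len(p),cv2.minAreaRect((p[:,:2]*1000).astype(np.float32)),np.median(p[:,2]))
E
python3 look4.py
```

```text
time: 10.05
position: [0.4735, -0.0229, 0.2204]
tool_rot: [-3.138, -0.13, -0.008]
ft_force: [-0.3, -1.1, 0.7]
grip_width: 0.749
grip_force: 0.0
3165 ((3.4357070922851562, -3.3365230560302734), (49.72975540161133, 91.93848419189453), 89.13802337646484) 0.012133149315011109
```

```bash
sed -i 's/>.008)/>.0095)/' look4.py; python3 look4.py
```

```text
3131 ((-2.4631271362304688, -3.021486282348633), (49.97285461425781, 79.51715850830078), 89.91785430908203) 0.012135958358459513
```

View pics/w5.png

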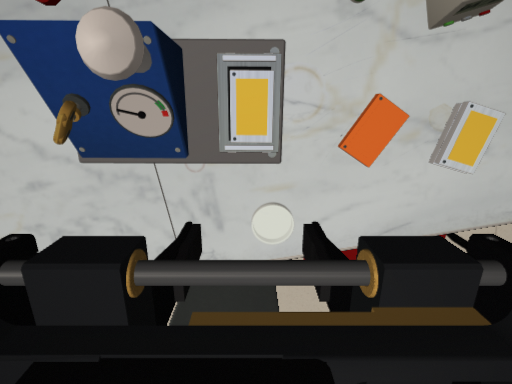

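```bash
cat > key.py <<'E'
from h import *
import sys
n=np.array([-.5735,-.0445,.818]); n/=np.linalg.norm(n)
# slope frame: ex up the slope, ey left, ez=n ; origin S on the plane
ey=np.cross(n,[1,0,0]); ey=np.array([-np.sin(np.radians(4.45)),np.cos(np.radians(4.45)),0]); ex=np.cross(ey,n); F=np.c_[ex,ey,n]
for c in sys.argv[1:]:
    T=toolT(); im=grab(c); P=cloud(im); save(im,"k_"+c); d=im["depth"]>0; col=im["color"].astype(int); x,y,z=P[...,0],P[...,1],P[...,2]
    reg=d&(x>.4)&(x<.66)&(y>.05)&(y<.24)
    b=P[reg&(col[...,2]>col[...,0]+25)&(z>.02)]; h=b@n; h0=np.median(h); k=abs(h-h0)<.004; pl=np.c_[b[k]]
    h0=np.median(pl@n); u,s,vt=np.linalg.svd(pl-pl.mean(0),full_matrices=False); print(c,"plane n",np.round(vt[2]*np.sign(vt[2][2]),3),"h0",round(h0,4))
    off=P@n-h0
    br=reg&(off>.017)&(off<.055)&(col[...,0]>col[...,2]+25)
    p=P[br]; q=(p@F); 
    top=q[(q[:,2]-h0>.02)]
    r=cv2.minAreaRect((top[:,:2]*1000).astype(np.float32)); mm=top[:,:2].mean(0)
    w,v=np.linalg.eigh(np.cov((top[:,:2]-mm).T)); 
    print("wing n",len(top),"offs",np.round(np.percentile(top[:,2]-h0,[2,50,98]),4),"rect",np.round(r[0],1),np.round(r[1],1),round(r[2],1),"pca",np.degrees(np.arctan2(v[1,1],v[0,1])))
    ctr=np.array(r[0])/1000; print("grip world", F@np.array([ctr[0],ctr[1],h0+.033]))
E
python3 key.py scene side wrist
```

```text
scene plane n [-0.573 -0.044  0.819] h0 -0.2662
wing n 217 offs [0.0209 0.0394 0.0476] rect [486.5 130.8] [14.2 49.4] 54.1 pca 145.55109498040113
grip world [0.52035081 0.17164331 0.08914163]
side plane n [-0.572 -0.047  0.819] h0 -0.2654
wing n 68 offs [0.021  0.0375 0.0478] rect [519.3  99.1] [ 12.4 130.8] 53.2 pca 144.81156249708812
grip world [0.54911721 0.14207081 0.10865144]
wrist plane n [-0.573 -0.047  0.819] h0 -0.2665
wing n 609 offs [0.0233 0.0432 0.0465] rect [488.4 123.2] [12.5 47.4] 55.4 pca 147.12813542766344
grip world [0.5226036  0.16416542 0.08993943]
```

```bash
cat >> h.py <<'E'
n=np.array([-.5735,-.0458,.818]); n/=np.linalg.norm(n)
ey=np.array([-np.sin(np.radians(4.45)),np.cos(np.radians(4.45)),0]); ex=np.cross(ey,n); F=np.c_[ex,ey,n]
def keyR(phi):
    a=np.radians(phi); xt=np.cos(a)*ex+np.sin(a)*ey; return np.c_[xt,np.cross(-n,xt),-n]
def phi_now():
    xt=toolT()[:3,0]; return np.degrees(np.arctan2(xt@ey,xt@ex))
G=np.array([.521,.168,.0895])
def rep():
    s=ctrl.get_state(); T=toolT(); d=T[:3,3]-G
    print("j",np.round(s["joint_positions"],2),"phi",round(phi_now(),1),"axis err deg",round(np.degrees(np.arccos(-T[:3,2]@n)),2),"off grip in slope axes mm",np.round(F.T@d*1e3,1))
E
python3 -c "
from h import *
rep(); plan(G+n*.15,keyR(0))"
```

```text
j [ 0.6  -0.03 -0.59  1.88 -0.02  1.29 -1.47] phi 0.2 axis err deg 35.06 off grip in slope axes mm [  21.4 -187.5  141.1]
slide [-0.089 -0.749  0.019] mm [ -22.2 -187.4    4.7] angular [0.002 1.169 0.006] deg [ 0.1 35.1  0.2]
```

```bash
python3 -m inch '[{"slide":[-0.02,-0.12,0],"angular":[0,0.2,0],"claw":0.5},{"slide":[-0.04,-0.27,0],"angular":[0,0.45,0],"claw":0.2},{"slide":[-0.06,-0.42,0.01],"angular":[0,0.7,0],"claw":0},{"slide":[-0.08,-0.6,0.02],"angular":[0,1,0],"claw":-0.2},{"slide":[-0.09,-0.75,0.02],"angular":[0,1,0],"claw":-0.2},{"slide":[-0.09,-0.75,0.02],"angular":[0,1,0],"claw":-0.2},{"slide":[-0.09,-0.75,0.02],"angular":[0,1,0],"claw":-0.2},{"slide":[-0.09,-0.75,0.02],"angular":[0,1,0],"claw":-0.2}]'; python3 -c "
from h import *
rep(); plan(G+n*.15,keyR(0))"
```

```text
time: 11.1
position: [0.4614, 0.1277, 0.1793]
tool_rot: [3.069, 0.134, 0.65]
ft_force: [-1.4, 3.1, 3.1]
grip_width: 0.407
grip_force: 0.0
j [-0.22 -0.3  -0.19  2.24  0.13  0.8  -1.97] phi 0.8 axis err deg 11.28 off grip in slope axes mm [  0.5 -35.6 109.5]
slide [-0.032 -0.139 -0.161] mm [ -8.  -34.9 -40.2] angular [0.03  0.375 0.027] deg [ 0.9 11.2  0.8]
```

```bash
python3 -c "
from h import *
plan(G+n*.08,keyR(0))"; python3 -m inch '[{"slide":[-0.01,-0.1,-0.02],"angular":[0.01,0.1,0],"claw":-0.2},{"slide":[-0.02,-0.14,0],"angular":[0.03,0.2,0],"claw":-0.2},{"slide":[-0.04,-0.14,0.05],"angular":[0.03,0.37,0],"claw":-0.2},{"slide":[-0.04,-0.14,0.08],"angular":[0.03,0.37,0],"claw":-0.2},{"slide":[-0.04,-0.14,0.08],"angular":[0.03,0.37,0],"claw":-0.2}]'; python3 -c "
from h import *
rep(); plan(G+n*.08,keyR(0))"
```

```text
slide [ 0.023 -0.143  0.114] mm [  5.7 -35.9  28.4] angular [0.03  0.375 0.027] deg [ 0.9 11.2  0.8]
time: 11.6
position: [0.4691, 0.1596, 0.1459]
tool_rot: [2.995, 0.123, 0.931]
ft_force: [0.2, 0.8, 0.5]
grip_width: 0.401
grip_force: 0.0
j [-0.41 -0.3  -0.17  2.39  0.47  0.57 -2.42] phi 0.7 axis err deg 1.55 off grip in slope axes mm [-10.4  -4.3  76.3]
slide [ 0.042 -0.016 -0.016] mm [10.4 -4.  -3.9] angular [0.047 0.022 0.023] deg [1.4 0.7 0.7]
```

```bash
python3 -m inch '[{"slide":[0.04,-0.016,-0.01],"angular":[0,0,0.25],"claw":-0.2},{"slide":[0.04,-0.016,-0.01],"angular":[0,0,0.5],"claw":-0.2},{"slide":[0.04,-0.016,-0.01],"angular":[0,0,0.75],"claw":-0.2},{"slide":[0.04,-0.016,-0.01],"angular":[0,0,1],"claw":-0.2},{"slide":[0.04,-0.016,-0.01],"angular":[0,0,1],"claw":-0.2}]'; python3 -c "
from h import *
rep(); plan(G+n*.08,keyR(-34))"; python3 key.py wrist
```

```text
time: 12.1
position: [0.4846, 0.1647, 0.1552]
tool_rot: [-2.789, 0.633, -0.857]
ft_force: [-1.3, -0.4, -0.1]
grip_width: 0.402
grip_force: 0.0
j [ 0.08 -0.3  -0.58  2.34  0.21  0.52 -2.69] phi -29.7 axis err deg 1.35 off grip in slope axes mm [ 7.9 -0.5 74.8]
slide [-0.028  0.015 -0.021] mm [-7.1  3.7 -5.2] angular [ 0.045 -0.003  0.144] deg [ 1.3 -0.1  4.3]
wrist plane n [-0.573 -0.045  0.818] h0 -0.2665
wing n 668 offs [0.0204 0.0449 0.0467] rect [488.5 125.3] [16.2 48.2] 47.2 pca 144.86985841573764
grip world [0.52253861 0.16635664 0.09001756]
```

View pics/k_wrist.png

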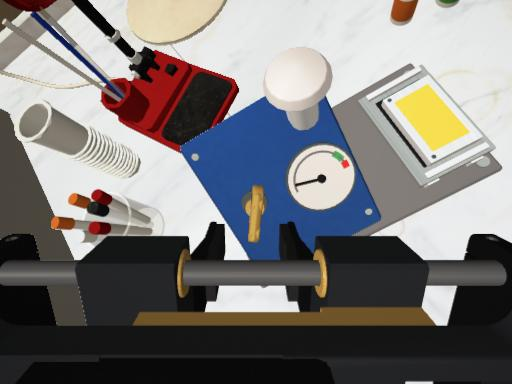

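```bash
cat > gauge.py <<'E'
from h import *
import sys
def gauge(c):
    im=grab(c); P=cloud(im); save(im,"g_"+c); d=im["depth"]>0; col=im["color"].astype(int)
    C0=G-F@np.array([0,.067,.033])          # gauge centre on the face: .067 to the right of the key
    Q=(P-C0)@F; m=d&(np.hypot(Q[...,0],Q[...,1])<.033)&(abs(Q[...,2])<.02)
    r,g,b=col[...,0],col[...,1],col[...,2]
    ang=lambda v:np.degrees(np.arctan2(v[...,1],v[...,0]))
    wh=m&(col.min(-1)>110); 
    cc=np.array(cv2.minEnclosingCircle((Q[wh][:,:2]*1000).astype(np.float32))[0])/1000; rad=cv2.minEnclosingCircle((Q[wh][:,:2]*1000).astype(np.float32))[1]
    Q=Q-np.r_[cc,0]; rr=np.hypot(Q[...,0],Q[...,1])
    G_=m&(g>r+25)&(g>b+15); R_=m&(r>g+50)&(r>b+50)
    dk=m&(col.max(-1)<80)&(rr<.02)&(rr>.006)
    f=lambda k:(k.sum(),np.round(np.percentile(ang(Q[k]),[3,50,97]),1)) if k.sum()>2 else None
    v=Q[dk]; v=v/np.maximum(np.linalg.norm(v[:,:2],axis=1)[:,None],1e-6); a=v.mean(0)
    print(c,"circle",cc*1e3,rad,"green",f(G_),"red",f(R_),"ptr",dk.sum(),np.degrees(np.arctan2(a[1],a[0])))
    if G_.sum()>2 and dk.sum()>2:
        ga=np.percentile(ang(Q[G_]),50); pa=np.degrees(np.arctan2(a[1],a[0])); print("key est",5.4-2*np.radians((pa-ga)%360 if (pa-ga)%360<270 else (pa-ga)%360-360))
for c in sys.argv[1:]: gauge(c)
E
python3 gauge.py wrist scene side
```

```text
wrist circle [-7.24633121 -0.9351511 ] 31.686840057373047 green (np.int64(62), array([-80.3, -67.6, -57. ])) red (np.int64(53), array([-101. ,  -93. ,  -85.6])) ptr 32 90.0864014036743
key est -0.1041278446980698
scene circle [0. 0.] 0.0 green None red None ptr 0 nan
side circle [-6.42737675  0.51151156] 26.671897888183594 green (np.int64(5), array([-84.8, -75.5, -66.8])) red (np.int64(3), array([-105.6, -104.7,  -97.2])) ptr 7 124.23566383292459
key est -1.5731828133646175gauge.py:15: RuntimeWarning: Mean of empty slice.
  v=Q[dk]; v=v/np.maximum(np.linalg.norm(v[:,:2],axis=1)[:,None],1e-6); a=v.mean(0)
  ret = um.true_divide(
```

```bash
python3 - <<'E'
s=open('gauge.py').read()
a=s.index("    wh=m"); b=s.index("    Q=Q-np.r_")
s=s[:a]+'''    big=d&(np.hypot(Q[...,0],Q[...,1])<.05)&(abs(Q[...,2])<.012)&~((b>r+20))
    big=cv2.morphologyEx(big.astype(np.uint8),cv2.MORPH_OPEN,np.ones((3,3)))
    nl,lab,st,ce=cv2.connectedComponentsWithStats(big); L=lab==1+np.argmax(st[1:,4])
    bc=max(cv2.findContours(L.astype(np.uint8),0,1)[0],key=len)[:,0]; q=Q[bc[:,1],bc[:,0],:2]
    A=np.c_[q,np.ones(len(q))]; k=np.linalg.lstsq(A,(q**2).sum(1),rcond=None)[0]; cc=k[:2]/2; rad=np.sqrt(k[2]+cc@cc)*1e3
    m=d&(np.hypot(Q[...,0]-cc[0],Q[...,1]-cc[1])<.033)&(abs(Q[...,2])<.02)
'''+s[b:]
open('gauge.py','w').write(s)
E
python3 gauge.py wrist; python3 - <<'E'
import cv2
i=cv2.imread('pics/g_wrist.png'); cv2.imwrite('pics/gz.png',cv2.resize(i[130:260,230:370],None,fx=4,fy=4,interpolation=2))
E
```

```text
wrist circle [-9.47701699 -0.73113437] 32.842945875199185 green (np.int64(65), array([-76. , -63.7, -53. ])) red (np.int64(56), array([-97.3, -88.7, -80.8])) ptr 29 75.1615472376628
key est 0.5538677603606219
```

View pics/gz.png

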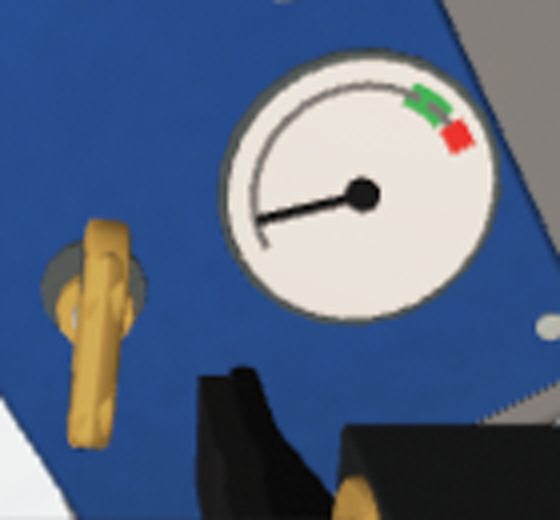

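```bash
python3 -m inch '[{"slide":[-0.02,0.01,0.03],"angular":[0,0,-0.25],"claw":-0.2},{"slide":[-0.03,0.01,0.03],"angular":[0,0,-0.5],"claw":-0.2},{"slide":[-0.03,0.01,0.03],"angular":[0,0,-0.75],"claw":-0.2},{"slide":[-0.03,0.01,0.03],"angular":[0,0,-1],"claw":-0.2}]' >/dev/null; python3 -c "
from h import *
rep()"; python3 -m inch '[{"slide":[0,0,0],"angular":[0,0,-0.25],"claw":-0.2},{"slide":[0,0,0],"angular":[0,0,-0.5],"claw":-0.2},{"slide":[0,0,0],"angular":[0,0,-0.75],"claw":-0.2},{"slide":[0,0,0],"angular":[0,0,-1],"claw":-0.2}]' >/dev/null;  python3 -c "
from h import *
rep(); plan(G+n*.07,keyR(60))"
```

```text
j [-0.04 -0.27 -0.49  2.36  0.31  0.51 -2.26] phi 1.0 axis err deg 1.32 off grip in slope axes mm [-1.3  1.4 67.6]
j [-0.15 -0.27 -0.4   2.36  0.37  0.53 -1.79] phi 31.0 axis err deg 1.32 off grip in slope axes mm [-1.2  1.4 67.7]
slide [ 0.001  0.008 -0.009] mm [ 0.2  2.  -2.3] angular [ 0.012  0.042 -0.968] deg [  0.3   1.3 -29. ]
```

```bash
for i in 1 2; do python3 -m inch '[{"slide":[0,0,0],"angular":[0,0,-0.25],"claw":-0.2},{"slide":[0,0,0],"angular":[0,0,-0.5],"claw":-0.2},{"slide":[0,0,0],"angular":[0,0,-0.75],"claw":-0.2},{"slide":[0,0,0],"angular":[0,0,-1],"claw":-0.2}]' >/dev/null;  python3 -c "
from h import *
rep()"; done; python3 -m inch '[{"slide":[0,0,0],"angular":[0,0,-0.25],"claw":-0.2},{"slide":[0,0,0],"angular":[0,0,-0.5],"claw":-0.2},{"slide":[0,0,0],"angular":[0,0,-0.75],"claw":-0.2},{"slide":[0,0,0],"angular":[0,0,-1],"claw":-0.2}]' >/dev/null;  python3 -c "
from h import *
rep(); plan(G+n*.07,keyR(145.5))"
```

```text
j [-0.25 -0.26 -0.31  2.36  0.42  0.54 -1.31] phi 61.0 axis err deg 1.32 off grip in slope axes mm [-1.2  1.4 67.6]
j [-0.35 -0.26 -0.22  2.36  0.47  0.55 -0.83] phi 91.0 axis err deg 1.32 off grip in slope axes mm [-1.2  1.4 67.6]
j [-0.44 -0.26 -0.14  2.37  0.51  0.56 -0.34] phi 121.0 axis err deg 1.33 off grip in slope axes mm [-1.3  1.4 67.6]
slide [-0.008  0.001 -0.01 ] mm [-1.9  0.3 -2.4] angular [-0.043  0.013 -0.818] deg [ -1.3   0.4 -24.5]
```

```bash
sed -i 's/^G=.*/G=np.array([.5222,.1672,.0899])/' h.py; python3 -m inch '[{"slide":[0,0,0],"angular":[0,0,-0.25],"claw":-0.2},{"slide":[0,0,0],"angular":[0,0,-0.5],"claw":-0.2},{"slide":[-0.004,0,0],"angular":[-0.04,0.01,-0.75],"claw":-0.2},{"slide":[-0.008,0.001,0],"angular":[-0.043,0.013,-0.818],"claw":-0.2},{"slide":[-0.008,0.001,0],"angular":[-0.043,0.013,-0.818],"claw":-0.2}]'; python3 key.py wrist scene; python3 -c "
from h import *
rep(); plan(G+n*.035,keyR(145.5))"
```

```text
time: 14.85
position: [0.4822, 0.1646, 0.1447]
tool_rot: [0.668, 2.462, 0.273]
ft_force: [-1.2, -0.1, 0.6]
grip_width: 0.399
grip_force: 0.0
wrist plane n [-0.573 -0.043  0.818] h0 -0.2662
wing n 685 offs [0.0202 0.0449 0.0468] rect [486.9 127.2] [15.5 50. ] 63.9 pca 145.85120003199827
grip world [0.52095457 0.16810101 0.08929036]
scene plane n [-0.572 -0.043  0.819] h0 -0.2661
wing n 40 offs [0.0214 0.0397 0.0465] rect [475.2 137.7] [10.9 22.6] 62.4 pca 166.73643141791953
grip world [0.51053718 0.1777876  0.0826252 ]
j [-0.51 -0.27 -0.06  2.38  0.52  0.54  0.08] phi 145.1 axis err deg 0.05 off grip in slope axes mm [-1.1  0.7 68. ]
slide [-0.005  0.     0.132] mm [-1.3  0.  33. ] angular [ 0.     0.001 -0.013] deg [ 0.   0.  -0.4]
```

View pics/k_wrist.png

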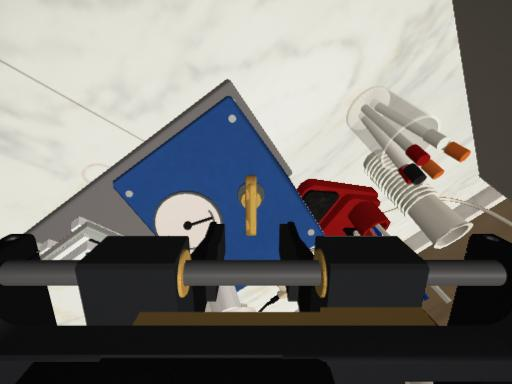

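```bash
sed -i 's/^G=.*/G=np.array([.5217,.1673,.0897])/' h.py; python3 -m inch '[{"slide":[-0.003,0,0.06],"angular":[0,0,-0.013],"claw":-0.2},{"slide":[-0.003,0,0.13],"angular":[0,0,-0.013],"claw":-0.2},{"slide":[-0.003,0,0.19],"angular":[0,0,-0.013],"claw":-0.2},{"slide":[-0.003,0,0.24],"angular":[0,0,-0.013],"claw":-0.2},{"slide":[-0.003,0,0.275],"angular":[0,0,-0.013],"claw":-0.2},{"slide":[-0.003,0,0.275],"angular":[0,0,-0.013],"claw":-0.2},{"slide":[-0.003,0,0.275],"angular":[0,0,-0.013],"claw":-0.2}]'; python3 -c "
from h import *
rep(); plan(G-n*.003,keyR(145.5))"
```

```text
time: 15.65
position: [0.5223, 0.1669, 0.089]
tool_rot: [0.661, 2.463, 0.269]
ft_force: [-0.5, 0.5, -0.9]
grip_width: 0.399
grip_force: 0.0
j [-0.44 -0.08 -0.07  2.36  0.71  0.38 -0.07] phi 145.5 axis err deg 0.07 off grip in slope axes mm [ 0.1 -0.4 -0.9]
slide [0.001 0.001 0.009] mm [0.3 0.3 2.1] angular [-0.001  0.002 -0.   ] deg [-0.  0. -0.]
```

```bash
python3 -m inch '[{"slide":[0,0,0.008],"angular":[0,0,0],"claw":-1},{"slide":[0,0,0.008],"angular":[0,0,0],"claw":-1},{"slide":[0,0,0.008],"angular":[0,0,0],"claw":-1},{"slide":[0,0,0.008],"angular":[0,0,0],"claw":-1},{"slide":[0,0,0.008],"angular":[0,0,0],"claw":-1}]' 30;python3 -m inch '[{"slide":[0,0,0],"angular":[0,0,0.2],"claw":-1},{"slide":[0,0,0],"angular":[0,0,0.4],"claw":-1},{"slide":[0,0,0],"angular":[0,0,0.6],"claw":-1},{"slide":[0,0,0],"angular":[0,0,0.8],"claw":-1},{"slide":[0,0,0],"angular":[0,0,1],"claw":-1},{"slide":[0,0,0],"angular":[0,0,1],"claw":-1}]'; python3 -c "
from h import *
rep();print(ctrl.get_state()['torque'])"; python3 gauge.py wrist
```

```text
time: 16.15
position: [0.5234, 0.1663, 0.0875]
tool_rot: [0.662, 2.462, 0.269]
ft_force: [-1.8, -2.4, 2.2]
grip_width: 0.163
grip_force: 30.0
time: 16.75
position: [0.5226, 0.1653, 0.0868]
tool_rot: [1.304, 2.247, 0.462]
ft_force: [-6.8, -4.2, 5.5]
grip_width: 0.165
grip_force: 30.0
j [-0.41 -0.08 -0.11  2.36  0.71  0.38 -0.6 ] phi 115.4 axis err deg 0.23 off grip in slope axes mm [-1.1 -2.  -2.8]
[-0.72277076  1.27630079 -0.34235688]
wrist circle [14.82365674  6.60452129] 8.904448262046689 green None red None ptr 0 nangauge.py:19: RuntimeWarning: Mean of empty slice.
  v=Q[dk]; v=v/np.maximum(np.linalg.norm(v[:,:2],axis=1)[:,None],1e-6); a=v.mean(0)
  ret = um.true_divide(
```

```bash
python3 -c "
from h import *
im=grab('wrist'); a=im['color'][130:290,90:330]; b=grab('side')['color'][110:190,200:290]
a=cv2.resize(a,(780,520),interpolation=2); b=cv2.resize(b,None,fx=3,fy=3,interpolation=2); a[:240,:270]=b
cv2.imwrite('pics/kz.png',a[...,::-1])"
```

```text
(no output)
```

View pics/kz.png

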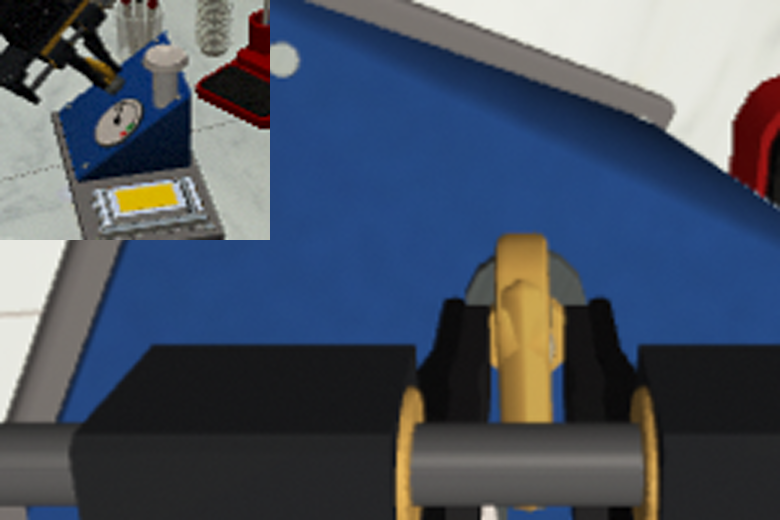

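```bash
for i in 1 2; do python3 -m inch '[{"slide":[0,0,0],"angular":[0,0,0.2],"claw":-1},{"slide":[0,0,0],"angular":[0,0,0.4],"claw":-1},{"slide":[0,0,0],"angular":[0,0,0.6],"claw":-1},{"slide":[0,0,0],"angular":[0,0,0.8],"claw":-1},{"slide":[0,0,0],"angular":[0,0,1],"claw":-1},{"slide":[0,0,0],"angular":[0,0,1],"claw":-1}]' 50 | grep -v rot; python3 -c "
from h import *
rep();print(ctrl.get_state()['torque'])"; done; python3 key.py wrist
```

```text
time: 17.5
position: [0.5209, 0.1654, 0.0869]
ft_force: [-31.3, -7.5, 26.8]
grip_width: 0.097
grip_force: 99.5
j [-0.37 -0.08 -0.14  2.36  0.7   0.38 -1.12] phi 85.4 axis err deg 0.31 off grip in slope axes mm [-2.4 -1.8 -1.7]
[-0.89823706  2.89392886 -0.52591577]
time: 18.1
position: [0.5199, 0.1657, 0.0862]
ft_force: [-36.5, -6.0, 28.6]
grip_width: 0.101
grip_force: 99.6
j [-0.34 -0.08 -0.18  2.36  0.7   0.38 -1.64] phi 55.4 axis err deg 0.35 off grip in slope axes mm [-3.5 -1.5 -1.8]
[-0.84257059  3.57091307 -0.49696308]
wrist plane n [-0.574 -0.041  0.818] h0 -0.2665
wing n 945 offs [0.0323 0.0447 0.0468] rect [466.6 121.9] [ 77.2 220.8] 63.7 pca 106.09827501054959
grip world [0.5049696  0.16158428 0.07740831]
```

```bash
python3 -m inch '[{"slide":[0,0,0],"angular":[0,0,0],"claw":-0.5},{"slide":[0,0,0],"angular":[0,0,0],"claw":-0.4},{"slide":[0,0,-0.02],"angular":[0,0,0],"claw":-0.4},{"slide":[0,0,-0.03],"angular":[0,0,0],"claw":-0.4},{"slide":[0,0,-0.03],"angular":[0,0,0],"claw":-0.4}]' 30;  python3 -c "
from h import *
rep();T=toolT();im=grab('wrist');P=cloud(im);save(im,'kk');col=im['color'].astype(int)
Q=(P-T[:3,3])@T[:3,:3]
m=(im['depth']>0)&(col[...,0]>col[...,2]+40)&(abs(Q[...,0])<.03)&(abs(Q[...,1])<.02)&(abs(Q[...,2])<.04)
for lo in np.arange(-.03,.03,.006):
  q=Q[m&(Q[...,2]>=lo)&(Q[...,2]<lo+.006)]
  if len(q)>8: print(round(lo*1e3),len(q),np.round(np.percentile(q[:,:2],[2,50,98],axis=0).T*1e3,1).tolist(), 'pca',np.degrees(np.arctan2(*np.linalg.eigh(np.cov(q[:,:2].T))[1][::-1,1])))
cv2.imwrite('pics/kkz.png',cv2.resize(im['color'][150:300,170:350],None,fx=4,fy=4,interpolation=2)[...,::-1])
"; python3 gauge.py wrist scene side 2>/dev/null
```

```text
time: 18.65
position: [0.5194, 0.1671, 0.0942]
tool_rot: [2.399, 1.384, 0.794]
ft_force: [0.9, -0.0, 0.6]
grip_width: 0.293
grip_force: 0.0
j [-0.34 -0.1  -0.17  2.36  0.67  0.38 -1.61] phi 55.5 axis err deg 0.12 off grip in slope axes mm [ 0.7 -0.   5. ]
-12 507 [[-3.5, 9.4, 19.6], [-5.3, -1.4, 2.5]] pca 179.32927299812727
-6 237 [[-2.6, 20.4, 23.6], [-5.5, -0.8, 3.1]] pca 179.24994985333487
0 77 [[22.4, 24.2, 25.0], [-5.6, -1.5, 2.6]] pca 90.03526725130071
6 10 [[24.0, 24.4, 24.5], [-5.1, -1.6, 2.5]] pca 90.76105001844951
12 53 [[-5.8, -0.5, 4.8], [-9.2, 4.1, 6.7]] pca 86.33217389359113
18 98 [[-5.9, 1.2, 5.6], [-9.4, 4.0, 7.4]] pca 90.48926645920268
wrist circle [-26.2230178    7.31967904] 15.080726039637204 green None red None ptr 67 134.8590936737582
scene circle [-13.37823353  21.08121422] 5.0453736915438325 green None red None ptr 1 44.57185233696861
side circle [-11.84543372  -2.25969445] 31.719463102952922 green (np.int64(6), array([-73.1, -63.9, -52. ])) red (np.int64(3), array([-96.2, -94.1, -85.7])) ptr 2 74.31452558852546
```

View pics/kkz.png

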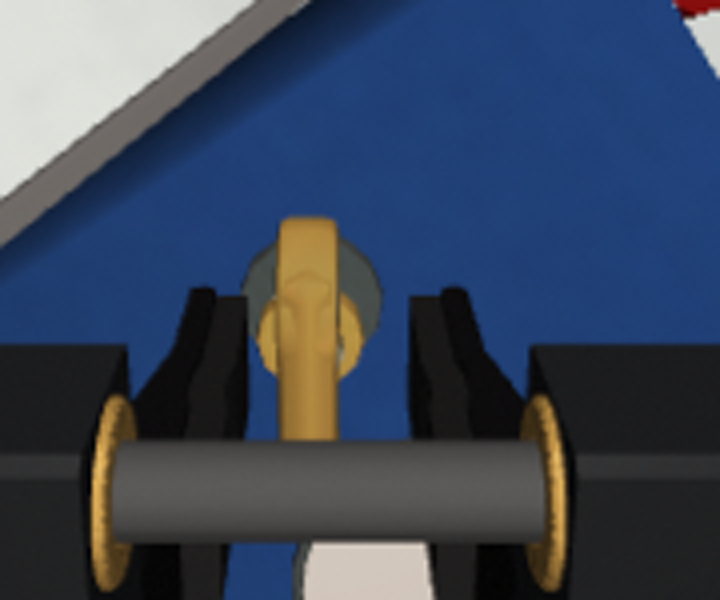

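```bash
python3 -m inch '[{"slide":[0.005,-0.003,-0.05],"angular":[0,0,0],"claw":-0.3},{"slide":[0.01,-0.006,-0.1],"angular":[0,0,0],"claw":-0.3},{"slide":[0.01,-0.006,-0.1],"angular":[0,0,-0.2],"claw":-0.3},{"slide":[0.01,-0.006,-0.1],"angular":[0,0,-0.4],"claw":-0.3},{"slide":[0.01,-0.006,-0.1],"angular":[0,0,-0.6],"claw":-0.3},{"slide":[0.01,-0.006,-0.1],"angular":[0,0,-0.8],"claw":-0.3},{"slide":[0.01,-0.006,-0.1],"angular":[0,0,-1],"claw":-0.3}]' >/dev/null; for i in 1 2 3 4; do python3 -m inch '[{"slide":[0,0,0],"angular":[0,0,-0.25],"claw":-0.3},{"slide":[0,0,0],"angular":[0,0,-0.5],"claw":-0.3},{"slide":[0,0,0],"angular":[0,0,-0.75],"claw":-0.3},{"slide":[0,0,0],"angular":[0,0,-1],"claw":-0.3}]' | head -1;  python3 -c "
from h import *
rep()"; done
```

```text
time: 19.95
j [-0.51 -0.17 -0.04  2.37  0.62  0.45 -0.52] phi 115.8 axis err deg 0.07 off grip in slope axes mm [ 0.1  2.3 29.4]
time: 20.35
j [-0.57 -0.17  0.02  2.37  0.64  0.46 -0.01] phi 145.8 axis err deg 0.08 off grip in slope axes mm [ 0.1  2.3 29.4]
time: 20.75
j [-0.64 -0.17  0.08  2.38  0.67  0.46  0.49] phi 175.8 axis err deg 0.08 off grip in slope axes mm [ 0.1  2.3 29.4]
time: 21.15
j [-0.7  -0.18  0.15  2.38  0.69  0.47  1.  ] phi -154.2 axis err deg 0.08 off grip in slope axes mm [ 0.1  2.3 29.4]
```

```bash
python3 -m inch '[{"slide":[0,0,0],"angular":[0,0,-0.25],"claw":-0.3},{"slide":[0,0,0],"angular":[0,0,-0.5],"claw":-0.3},{"slide":[0,0,0],"angular":[0,0,-0.75],"claw":-0.3},{"slide":[0,0,0],"angular":[0,0,-1],"claw":-0.3},{"slide":[0,0,0],"angular":[0,0,-1],"claw":-0.3}]' | head -1; cat > wing.py <<'E'
from h import *
rep();T=toolT();im=grab('wrist');P=cloud(im);col=im['color'].astype(int)
Q=(P-T[:3,3])@T[:3,:3]; off=(P-G)@n
m=(im['depth']>0)&(col[...,0]>col[...,2]+40)&(abs(Q[...,0])<.035)&(abs(Q[...,1])<.02)
for lo in np.arange(-.02,.018,.006):
  q=Q[m&(off>=lo)&(off<lo+.006)]
  if len(q)>8: print(round(lo*1e3),len(q),np.round(np.percentile(q[:,:2],[2,50,98],axis=0).T*1e3,1).tolist(), 'pca',np.degrees(np.arctan2(*np.linalg.eigh(np.cov(q[:,:2].T))[1][::-1,1])))
E
python3 wing.py
```

```text
time: 21.65
j [-0.77 -0.18  0.21  2.38  0.71  0.48  1.5 ] phi -124.5 axis err deg 0.08 off grip in slope axes mm [ 0.1  2.4 29.5]
-20 13 [[-2.4, 6.9, 9.6], [-8.8, -6.7, 7.3]] pca 103.23772376985059
-14 108 [[-2.3, 3.4, 8.7], [-8.9, -5.9, 7.5]] pca 90.3987754602003
-2 39 [[27.0, 27.7, 28.3], [-4.2, -0.8, 3.2]] pca 90.07864803127272
4 137 [[-20.0, 24.7, 27.3], [-4.8, -0.2, 3.8]] pca 179.79448644511479
10 741 [[-17.2, 4.8, 23.3], [-4.7, -0.8, 3.3]] pca 179.7930272038451
```

```bash
python3 -m inch '[{"slide":[0.011,-0.001,0.02],"angular":[0,0,0],"claw":-0.3},{"slide":[0.011,-0.001,0.05],"angular":[0,0,0],"claw":-0.3},{"slide":[0.011,-0.001,0.08],"angular":[0,0,0],"claw":-0.3},{"slide":[0.011,-0.001,0.092],"angular":[0,0,0],"claw":-0.3},{"slide":[0.011,-0.001,0.092],"angular":[0,0,0],"claw":-0.3},{"slide":[0.011,-0.001,0.092],"angular":[0,0,0],"claw":-0.3}]'; python3 -c "
from h import *
rep()"; python3 -m inch '[{"slide":[0,0,0],"angular":[0,0,0],"claw":-1},{"slide":[0,0,0],"angular":[0,0,0],"claw":-1},{"slide":[0,0,0],"angular":[0,0,0],"claw":-1},{"slide":[0,0,0],"angular":[0,0,0],"claw":-1},{"slide":[0,0,0],"angular":[0,0,0],"claw":-1}]' 35; python3 -c "
from h import *
rep()"
```

```text
time: 22.3
position: [0.5171, 0.1668, 0.0944]
tool_rot: [-1.282, 2.223, -0.351]
ft_force: [0.2, 0.9, 0.4]
grip_width: 0.348
grip_force: 0.0
j [-0.75 -0.12  0.22  2.38  0.75  0.42  1.46] phi -124.5 axis err deg 0.09 off grip in slope axes mm [-1.1 -0.2  6.5]
time: 22.8
position: [0.516, 0.1678, 0.0941]
tool_rot: [-1.284, 2.222, -0.349]
ft_force: [-4.8, 2.2, 0.7]
grip_width: 0.1
grip_force: 35.0
j [-0.75 -0.12  0.21  2.38  0.75  0.42  1.46] phi -124.4 axis err deg 0.02 off grip in slope axes mm [-2.1  1.   6.8]
```

```bash
for i in 1 2 3; do python3 -m inch '[{"slide":[0,0,0],"angular":[0,0,0.2],"claw":-1},{"slide":[0,0,0],"angular":[0,0,0.4],"claw":-1},{"slide":[0,0,0],"angular":[0,0,0.6],"claw":-1},{"slide":[0,0,0],"angular":[0,0,0.8],"claw":-1},{"slide":[0,0,0],"angular":[0,0,1],"claw":-1},{"slide":[0,0,0],"angular":[0,0,1],"claw":-1}]' | grep -v -e rot -e pos; python3 -c "
from h import *
rep()"; done; python3 wing.py; python3 gauge.py wrist 2>/dev/null
```

```text
time: 23.4
ft_force: [-6.2, 1.7, 1.9]
grip_width: 0.099
grip_force: 35.0
j [-0.7  -0.12  0.17  2.38  0.74  0.41  0.95] phi -154.5 axis err deg 0.02 off grip in slope axes mm [-1.9  0.7  6.8]
time: 24.0
ft_force: [-6.4, 0.2, 2.0]
grip_width: 0.105
grip_force: 35.0
j [-0.66 -0.11  0.12  2.38  0.73  0.41  0.43] phi 175.5 axis err deg 0.03 off grip in slope axes mm [-1.8  0.4  6.8]
time: 24.6
ft_force: [-5.5, 0.3, 3.4]
grip_width: 0.1
grip_force: 35.0
j [-0.61 -0.11  0.08  2.37  0.72  0.41 -0.08] phi 145.5 axis err deg 0.05 off grip in slope axes mm [-1.9  0.2  6.8]
j [-0.61 -0.11  0.08  2.37  0.72  0.41 -0.08] phi 145.5 axis err deg 0.05 off grip in slope axes mm [-1.9  0.2  6.8]
-20 11 [[3.3, 4.5, 5.6], [-6.6, 6.2, 8.2]] pca 91.00719149798178
-2 58 [[22.2, 24.2, 24.9], [-2.8, 0.8, 4.9]] pca 95.21623998786342
4 163 [[-1.7, 21.6, 24.0], [-3.8, 0.8, 4.9]] pca 174.6719309589744
10 676 [[-6.7, 7.5, 20.0], [-3.8, 0.8, 4.8]] pca 178.87905587190826
wrist circle [-19.41348846   3.3896022 ] 23.751381057855482 green None red None ptr 0 nan
```

```bash
for i in 1 2; do python3 -m inch '[{"slide":[0,0,0],"angular":[0,0,0.2],"claw":-1},{"slide":[0,0,0],"angular":[0,0,0.4],"claw":-1},{"slide":[0,0,0],"angular":[0,0,0.6],"claw":-1},{"slide":[0,0,0],"angular":[0,0,0.8],"claw":-1},{"slide":[0,0,0],"angular":[0,0,1],"claw":-1},{"slide":[0,0,0],"angular":[0,0,1],"claw":-1}]' | grep -v -e rot -e pos; python3 -c "
from h import *
rep()"; done; python3 wing.py; python3 gauge.py wrist side 2>/dev/null
```

```text
time: 25.3
ft_force: [-7.7, 1.5, 3.8]
grip_width: 0.102
grip_force: 35.0
j [-0.56 -0.11  0.03  2.37  0.71  0.4  -0.6 ] phi 115.5 axis err deg 0.08 off grip in slope axes mm [-2.1  0.   6.8]
time: 25.9
ft_force: [-8.1, -0.1, 3.8]
grip_width: 0.101
grip_force: 35.0
j [-0.52 -0.11 -0.01  2.37  0.7   0.4  -1.11] phi 85.5 axis err deg 0.09 off grip in slope axes mm [-2.4 -0.   6.8]
j [-0.52 -0.11 -0.01  2.37  0.7   0.4  -1.11] phi 85.5 axis err deg 0.09 off grip in slope axes mm [-2.4 -0.   6.8]
-20 12 [[5.0, 5.7, 6.7], [-5.3, 1.8, 8.9]] pca 92.0953986686494
-2 67 [[18.3, 25.3, 26.1], [-2.5, 1.4, 6.2]] pca 132.92810973379517
4 164 [[-3.1, 22.7, 25.0], [-2.6, 2.0, 6.0]] pca 168.3866300376546
10 663 [[-5.7, 8.6, 21.2], [-2.5, 2.0, 6.1]] pca 179.06305656786364
wrist circle [-5.71896775 -1.3836974 ] 12.549670684287133 green None red None ptr 41 167.20940716284576
side circle [-11.81222122  -2.07462068] 31.985430937772634 green (np.int64(5), array([-73. , -63.3, -52.9])) red (np.int64(3), array([-95.2, -95.1, -85.4])) ptr 4 -30.1522045021124
key est 4.244044549234583
```

```bash
python3 -m inch '[{"slide":[0,0,0],"angular":[0,0,0.2],"claw":-1},{"slide":[0,0,0],"angular":[0,0,0.4],"claw":-1},{"slide":[0,0,0],"angular":[0,0,0.6],"claw":-1},{"slide":[0,0,0],"angular":[0,0,0.8],"claw":-1},{"slide":[0,0,0],"angular":[0,0,1],"claw":-1},{"slide":[0,0,0],"angular":[0,0,1],"claw":-1}]' | grep -v -e rot -e pos; python3 -m inch '[{"slide":[0,0,0],"angular":[0,0,0],"claw":-0.5},{"slide":[0,0,0],"angular":[0,0,0],"claw":-0.3},{"slide":[0,0,0],"angular":[0,0,0],"claw":-0.3},{"slide":[0,0,-0.1],"angular":[0,0,0],"claw":-0.3},{"slide":[0,0,-0.2],"angular":[0,0,0],"claw":-0.3},{"slide":[0,0,-0.2],"angular":[0,0,0.25],"claw":-0.3},{"slide":[0,0,-0.2],"angular":[0,0,0.5],"claw":-0.3},{"slide":[0,0,-0.2],"angular":[0,0,0.75],"claw":-0.3},{"slide":[0,0,-0.2],"angular":[0,0,1],"claw":-0.3},{"slide":[0,0,-0.2],"angular":[0,0,1],"claw":-0.3}]'; python3 -c "
from h import *
rep()"; python3 gauge.py wrist side 2>/dev/null; python3 key.py wrist
```

```text
time: 26.65
ft_force: [-9.5, 0.4, 5.1]
grip_width: 0.099
grip_force: 35.0
time: 27.65
position: [0.4887, 0.1644, 0.1357]
tool_rot: [2.795, 0.747, 0.903]
ft_force: [0.4, -0.5, 0.5]
grip_width: 0.351
grip_force: 0.0
j [-0.42 -0.24 -0.13  2.38  0.51  0.5  -2.  ] phi 25.5 axis err deg 0.12 off grip in slope axes mm [-0.6 -0.3 56.7]
wrist circle [4.95571533 4.51910837] 21.893820350629376 green (np.int64(8), array([-93.2, -88.3, -86.1])) red None ptr 81 22.867129751747076
key est 1.5190378592369425
side circle [-12.40356322  -1.36444438] 31.64294617397499 green (np.int64(4), array([-72.3, -65.1, -54.8])) red (np.int64(3), array([-92.8, -90.7, -83.3])) ptr 0 nan
wrist plane n [-0.574 -0.043  0.818] h0 -0.2665
wing n 899 offs [0.0209 0.0446 0.0467] rect [489.4 125.8] [50.1 12.6] 55.9 pca 56.384308482834165
grip world [0.52326056 0.16683748 0.09053028]
```

```bash
python3 -c "
from h import *
plan([.465,.07,.18],keyR(0))"
```

```text
slide [-0.158  0.334 -0.216] mm [-39.5  83.5 -54.1] angular [ 0.003 -0.002  0.855] deg [ 0.1 -0.  25.6]
```

```bash
python3 -m inch '[{"slide":[-0.04,0.05,-0.08],"angular":[0,0,0.2],"claw":-0.3},{"slide":[-0.08,0.13,-0.15],"angular":[0,0,0.4],"claw":-0.3},{"slide":[-0.12,0.23,-0.2],"angular":[0,0,0.6],"claw":-0.3},{"slide":[-0.158,0.334,-0.21],"angular":[0,0,0.855],"claw":-0.3},{"slide":[-0.158,0.334,-0.21],"angular":[0,0,0.855],"claw":-0.3},{"slide":[-0.158,0.334,-0.21],"angular":[0,0,0.855],"claw":-0.3}]'; python3 -c "
from h import *
rep()"; python3 gauge.py wrist 2>/dev/null; python3 key.py wrist; python3 - <<'E'
import cv2
i=cv2.imread('pics/g_wrist.png'); cv2.imwrite('pics/gz2.png',cv2.resize(i[:260,40:400],None,fx=2.2,fy=2.2,interpolation=2))
E
```

```text
time: 28.4
position: [0.4884, 0.0764, 0.1247]
tool_rot: [-3.014, -0.1, -0.877]
ft_force: [-0.1, 0.1, 0.4]
grip_width: 0.35
grip_force: 0.0
j [ 0.28 -0.3  -0.52  2.4  -0.06  0.45 -1.73] phi -0.3 axis err deg 3.05 off grip in slope axes mm [-12.9 -88.   51.9]
wrist circle [-9.03430624 -0.27936445] 32.18083179422707 green (np.int64(64), array([-77.2, -65.5, -53.8])) red (np.int64(57), array([-98.1, -90.4, -83.3])) ptr 38 -65.53821632632686
key est 5.401384441220637
wrist plane n [-0.573 -0.045  0.818] h0 -0.2665
wing n 1497 offs [0.0206 0.0418 0.0466] rect [488.8 125.1] [50.4 13. ] 56.3 pca 55.53586015942602
grip world [0.52278426 0.16610817 0.09018273]
```

View pics/gz2.png

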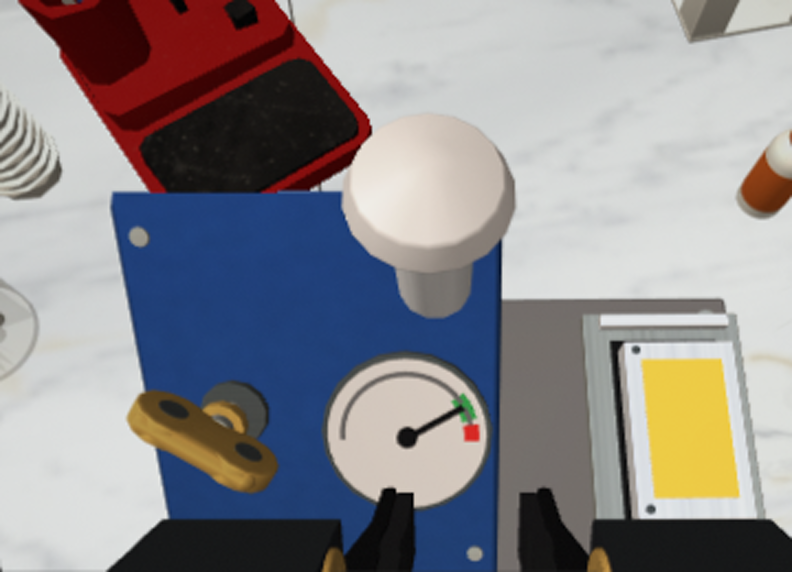

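```bash
python3 - <<'E'
from h import *
im=grab("scene"); P=cloud(im); d=im["depth"]>0
C=(P-[.554,-.0147,.03])@R.from_euler('z',4.5,degrees=True).as_matrix()
p=C[d&(abs(C[...,1])<.045)&(abs(C[...,0])<.046)&(C[...,2]>.0085)&(C[...,2]<.016)]
print("plate",len(p),cv2.minAreaRect((p[:,:2]*1000).astype(np.float32)),np.median(p[:,2]))
p=P[d&(abs(P[...,0]-.536)<.06)&(abs(P[...,1]+.297)<.05)&(P[...,2]>.015)&(P[...,2]<.045)]
print("stack",cv2.minAreaRect((p[:,:2]*1000).astype(np.float32)),np.median(p[:,2]))
s=ctrl.get_state(); print(s["time"],s["ft_force"],abs(s["qd"]).max())
print(ctrl.close_job())
E
```

```text
plate 135 ((15.80595588684082, 0.16917037963867188), (51.369937896728516, 43.4722900390625), 83.8719482421875) 0.011392191871224781
stack ((559.8582763671875, -297.5313720703125), (52.670528411865234, 30.13062858581543), 79.41913604736328) 0.023003140445528814
28.55 [-0.48285531  0.08705149  0.36109952] 0.051047106421393075
the job is handed in; nothing more can be done
None
```

I handed the job in at 28.6 s. The top plate is flat and square on the carriage, about 2.5 mm and 3 mm off centre and inside the lips. The key measured about 5.4 rad with the pointer mid-green, and the other two plates showed no shift. My last scene check only partly saw the plate and the stack because the arm was in the way.

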